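Lock the carving turntable

ROBOT

A 6-joint arm with a two-finger parallel gripper is mounted at the origin on a cart in front of the work surface, level with it; the furniture and walls round the work are solid. World frame = base frame: x ahead of the robot, y to its left, z up, the work surface at z = 0. Lengths are in m, angles in degrees, forces in N, time in s.
With the tool pointing down it reaches from about 0.375 to 0.9 m from the base axis. Payload 3.1 kg.
Tool frame: the origin (TCP) lies on the centre line of the jaws, within the pads' length; the fingertips stand 8 mm ahead of it and the grasp point (between the pads) lies 11 mm behind it; y points along the fingers, x is the direction in which the jaws open and shut, and the axes are right-handed (so a half turn about y gives the same grasp; the last joint's range is limited). The gripper opens to 87 mm and grips with 3 to 60 N. Pads are 19 mm wide; open, the fingers measure 117 mm over their backs; the gripper's body (75 mm by 190 mm) begins 51 mm behind the grasp point.
Start: joints at [65.117, 30.224, 82.088, -0, 67.689, -10.227], TCP at [0.158, 0.605, 0.231] pointing down, gripper open.
Joint ranges: [-176.69, 176.69], [-43.24, 126.21], [12.49, 139.97], [-82, 262], [0, 151.66], [-163.58, 163.58]. Speed limits (degrees/s): [159.86, 159.86, 180, 180, 180, 180].

INTERFACE

Orientations are given as a 3x3 rotation matrix whose columns are the frame's x, y, z axes.
In Python, from rig import read_state, imaging, job, spotter gives the robot as it stands.
- The arm moves only by the tool apply_moves, never from a script. Its argument "steps" is a list of rows, each an object of numbers: "x", "y", "z": the shift along the world's x, y, z in mm; "spin": the turn about the world's z in rad. In form: [{"x": .., "y": .., "z": .., "spin": ..}, ...]. A call has 1 to 12 rows; each row shifts and turns the pose as measured when the row begins; what a row does not reach is not made up. A row lasts 1/10 s, in which the tool goes at most 50 mm and 8.59 degrees, less where a joint would pass 70% of its speed; a pose out of reach is approached as far as the arm can. A call is refused whole if a number of a shift passes 50 or a number of a turn 0.15, either way. A call with a gripper value outside its range is refused whole. "grip" is the finger opening in mm, from 0 to 87, set as the call begins (left out, the last holds). The fingers move at their own pace and stop on an object; the grip force is fixed at half the most. Time passes only in rows, so rows that do not move let the fingers close. It gives the time, the measured TCP pose, the force and the opening at its end, in the units of the state.
- read_state(): the state, without advancing time (a new reading comes with each control period).
- imaging.capture(name): name is "side" or "top"; returns the picture (420x560x3 uint8, red, green, blue); there is no depth.
- imaging.camera_params(name): a dict with "fov_y" (degrees; the focal length in pixels is half the picture's height over the tangent of half this angle, whatever the lens; pixels are square), "cx", "cy" (the principal point, pixels), "dist" ([k1, k2, p1, p2, k3] as OpenCV has them; the pictures are not rectified), "R" (3x3) and "t" (3): a world point X has camera coordinates R X + t. Camera axes: x right, y down, z forward; pixel columns grow to the right and rows downward; lengths in m; the calibration is good to about 2 mm. A picture is of the moment at which its call begins. camera_params takes no time and is no camera call.
- job.hand_in(): hands the job in, once; it reports no verdict.
Trained networks look in the newest picture that a camera, given by its name, has taken for a name from the list of things; names that differ only in an ending like _2 or _b are one class to them, and where a whole thing is asked for, a point or a joint stands for the part that bears it (a point fixed in the world has none). Each returns a list of dicts, best first, with "score" (0 to 1); they miss things now and then, are a little off and sometimes report something else, mostly with a low value. They report only what shows in the picture. A call takes as long as a camera call. They do not tell look-alikes from the thing itself.
- spotter.cut_out(name, camera): "mask" (420x560 bool, what is visible of it) and "rect" ([left, top, width, height] in pixels, round what is visible of it).
The state is a dict: "time_s": time; "joint_positions": joint angles; "qvel": joint speeds; "tau": joint torques, N m; "position": TCP position; "tcp_rot": TCP orientation; "force": force on the tool from outside, world axes, zero at the start; "moment": the same for the moment, N m; "opening": opening from 0.0 (shut) to 1.0 (fully open).
Only numpy, scipy, OpenCV 4.12 (cv2) and the standard library are available. Lean on these libraries where they do the work, as an engineer would, in place of code of your own. Each camera call takes 0.05 s, during which the arm holds its last target.

TASK

Lock the carving turntable: with the fingertips, turn the green slotted disc by its upright pins (either way round will do) until its slot lines up with the brass bar, then push the bar by its red end plate through the slot until it is fully home, the red plate up against the guide. Push gently, grip nothing and lift nothing, and leave the turned knob, the wedge and the other things standing about as they are.

Things in the scene. Friction and masses are not known exactly. Their poses are not given: they have to be found in the camera images.
- stand: Fixed wooden board 150 x 405 x 12 mm lying on the bench, carrying disc, guide and keeper. Origin on the disc's vertical axis, at the bench top; its +y is the way the bar is pushed (the board runs from y = -305 to +100 mm), z up. A dark steel guide with two cheeks (17.4 mm apart, top 36 mm above the bench) stands at y = -116 to -56 mm; beyond the disc a dark keeper with cheeks 22 mm apart (top 32 mm) stands at y = 56 to 86 mm.
- disc (a joint): Angle of the green disc about the vertical (rad), growing counterclockwise seen from above. At 0 and again at pi the slot lies along the bar (the disc is the same either way round); within 0.1 counts as lined up. It turns from -0.4 to 3.54 and stays where it is left (friction 0.12 N m). Disc 100 mm across, its top 42.5 mm above the bench; the slot is 20 mm wide, runs right across and is open at the top. At angle 0 pin_a stands toward the stand's +x.
- pin_a (a point): Middle of the top end of one upright steel pin on the disc: 16 mm thick, 40 mm tall, from 42.5 to 82.5 mm above the bench, 36 mm from the disc's axis, square to the slot.
- pin_b (a point): The same point on the other pin, opposite pin_a.
- bar: Loose brass bar 14 mm wide, 18 mm high, 188 mm long with a round nose, in the open-topped guide (underside 18 mm above the bench). Rear red end plate 36 mm wide, 10 mm thick slides on the board (12 to 54 mm above the bench). About 0.35 kg. Origin at the bar's underside on the plate's front face; +y to the nose. Origin 246 to 260 mm behind the disc's axis at the start, 116 mm when home.
- bar_plate (a point): Centre of the rear face of the red end plate, where it is pushed (33 mm above the bench).
- bar_nose (a point): Tip of the bar's round nose, at half its height.
- turned_knob: Dark turned wooden knob, 44 mm across, 50 mm tall, standing loose on the board; origin at its foot. Leave it.
- wedge: Pale hardwood wedge, 24 x 85 x 20 mm, lying loose on the board; origin at its underside. Leave it.
- finial: Pale turned finial, 42 mm across, 76 mm tall, standing on the bench; origin at its foot. Leave it.
- tin_can: Empty tin can, 70 mm across, 98 mm tall, on the bench; origin at its foot. Leave it.
- sanding_block: Cork sanding block, 58 x 101 x 30 mm, on the bench; origin at its underside. Leave it.
Things that resemble listed ones, but are neither listed nor needed, are in the scene too. There is more than one size of the bar; the job needs the larger.

How it is judged:
By the outcome, as a careful person would: the job done as asked, in the order asked, and still so for the second after the job is handed in, with the robot touching nothing.
It also fails if it takes over 56 s, if anything falls off the work surface, if the arm or the gripper's body presses on something with over 40 N, if the wrist force passes 120 N, or if a joint passes its speed limit or range.

## Working session

There is one attempt and no reset: what is moved stays moved. The work goes in short steps, Python scripts to look and compute and a tool call to move; the robot and the scene stay as the last step left them, time stands still between calls to the robot, and variables do not carry over. Pictures are saved under pics/ and viewed, and the job is handed in when it is done.

Besides the shell and the picture viewer there is one more tool, called as name([rows], argument=value, ...), one row to a line, values as JSON. apply_moves: Moves the arm, as the interface text tells. Its arguments: {"type":"object","properties":{"steps":{"type":"array"},"grip":{"type":"number"}},"required":["steps"]}

```bash
mkdir -p pics
python3 - <<'E'
from rig import read_state, imaging
import cv2
for n in ("side","top"):
    im=imaging.capture(n); cv2.imwrite(f"pics/{n}0.png",im[:,:,::-1])
    p=imaging.camera_params(n); print(n,{k:(v if not hasattr(v,'round') else v) for k,v in p.items()})
print(read_state())
E
```

```text
side {'fov_y': 47.799029314446976, 'cx': 275.5286539439518, 'cy': 207.4602335790813, 'dist': array([-0.02586365,  0.        ,  0.        ,  0.        ,  0.        ]), 'R': array([[ 0.87244646, -0.48839214, -0.01761527],
       [-0.24038559, -0.39747582, -0.88556634],
       [ 0.42550199,  0.77684367, -0.46417881]]), 't': array([-0.51676905,  0.16793725,  1.08755452])}
top {'fov_y': 47.02693257778699, 'cx': 284.1731227552307, 'cy': 213.85556116760884, 'dist': array([-0.12185837,  0.        ,  0.        ,  0.        ,  0.        ]), 'R': array([[-0.00957827, -0.99995303,  0.00148336],
       [-0.99249065,  0.00932586, -0.12196452],
       [ 0.12194496, -0.00264043, -0.99253335]]), 't': array([-0.03469784,  0.54335921,  1.72275102])}
{'time_s': 0.1, 'joint_positions': array([ 6.51182986e+01,  3.02735820e+01,  8.21490314e+01, -1.50046484e-03,
        6.76884818e+01, -1.02270342e+01]), 'qvel': array([ 0.02497559, -0.09479292, -0.26252151,  0.04317752,  0.05964776,
       -0.00494278]), 'tau': array([-1.17559316e-04, -4.40987742e+01, -1.77148980e+01,  6.34862389e-02,
        5.33889933e-02, -6.15782574e-05]), 'position': array([0.15782259, 0.60408413, 0.22967016]), 'tcp_rot': array([[ 2.52982157e-01, -7.93837274e-04, -9.67470619e-01],
       [ 9.67469054e-01, -1.76918926e-03,  2.52983199e-01],
       [-1.91246612e-03, -9.99998120e-01,  3.20439681e-04]]), 'force': array([ 0.72274102, -0.08735089, -1.07050344]), 'moment': array([ 0.01976281,  0.01387923, -0.01520609]), 'opening': 1.0019544095623534}
```

View pics/side0.png

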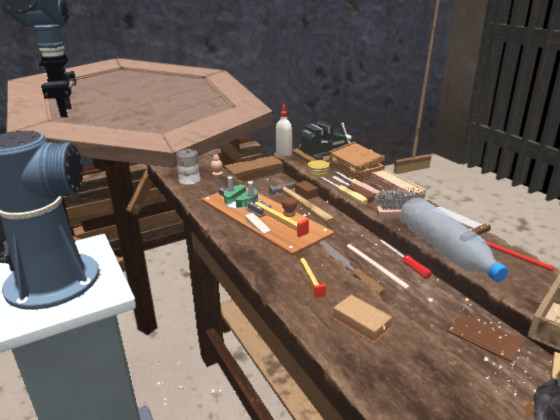

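View pics/top0.png

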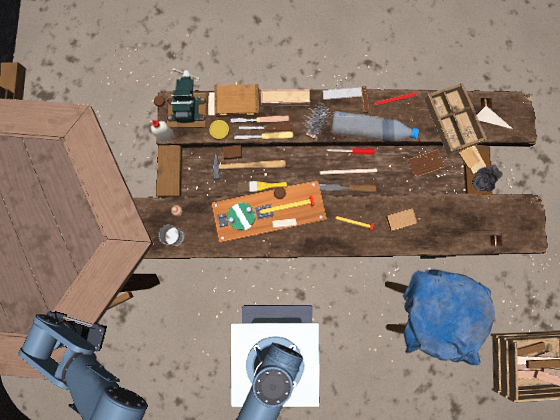

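```bash
cat > h.py <<'E'
import numpy as np, cv2
from rig import read_state, imaging, spotter, job
def K(n):
    p=imaging.camera_params(n); f=210/np.tan(np.radians(p['fov_y']/2))
    return np.array([[f,0,p['cx']],[0,f,p['cy']],[0,0,1.]]),p['dist'],p['R'],p['t']
def px2w(n,uv,z):
    k,d,R,t=K(n); u=cv2.undistortPoints(np.array(uv,float).reshape(-1,1,2),k,d).reshape(-1,2)
    r=np.c_[u,np.ones(len(u))]@R; c=-R.T@t
    z=np.broadcast_to(z,(len(u),))
    return c+r*((z-c[2])/r[:,2])[:,None]
def w2px(n,X):
    k,d,R,t=K(n); return cv2.projectPoints(np.array(X,float).reshape(-1,1,3),cv2.Rodrigues(R)[0],t,k,d)[0].reshape(-1,2)
def crop(im,x,y,w,h,s,f): cv2.imwrite(f,cv2.resize(im[y:y+h,x:x+w,::-1],None,fx=s,fy=s,interpolation=cv2.INTER_CUBIC))
E
python3 - <<'E'
from h import *
im=imaging.capture("top"); crop(im,205,170,135,85,5.9,"pics/topz.png")
im=imaging.capture("side"); crop(im,195,160,145,100,5.5,"pics/sidez.png")
for c in("top","side"):
  for n in("stand","disc","pin_a","bar","bar_plate","bar_nose","turned_knob","wedge"):
    for r in spotter.cut_out(n,c)[:4]:
        ys,xs=np.nonzero(r['mask']); print(c,n,round(r['score'],2),r['rect'],len(xs),xs.mean().round(2),ys.mean().round(2))
E
```

```text
top stand 0.78 [213.7, 179.5, 113.0, 66.3] 3953 266.37 211.01
top disc 0.78 [231.1, 201.6, 23.8, 27.4] 585 241.39 215.61
top pin_a 0.57 [229.1, 204.0, 28.3, 27.8] 598 241.26 215.62
top pin_a 0.29 [261.3, 194.1, 49.5, 17.0] 259 286.74 205.81
top bar 0.74 [263.7, 196.8, 47.2, 12.6] 276 290.9 204.79
top bar 0.48 [276.6, 186.7, 6.0, 11.5] 103 279.79 192.71
top bar 0.45 [338.4, 216.1, 34.2, 12.5] 117 355.4 222.08
top bar_plate 0.71 [256.0, 194.4, 58.5, 21.1] 286 288.57 205.47
top bar_nose 0.56 [260.8, 193.5, 51.5, 20.0] 249 290.81 204.92
top bar_nose 0.52 [337.6, 218.0, 35.5, 7.7] 101 355.41 222.16
top turned_knob 0.73 [272.7, 218.3, 25.0, 14.1] 129 283.53 222.57
top wedge 0.7 [274.1, 216.7, 21.6, 15.1] 120 283.6 222.62
side stand 0.65 [201.9, 178.6, 133.5, 75.6] 3339 264.14 216.79
side stand 0.6 [178.1, 150.7, 21.4, 36.4] 729 187.75 166.43
side disc 0.78 [223.1, 178.8, 32.7, 33.1] 706 239.26 195.56
side pin_a 0.91 [222.2, 176.0, 31.8, 35.6] 757 238.87 194.95
side bar 0.79 [256.6, 200.6, 51.8, 37.2] 517 286.53 220.19
side bar 0.68 [300.4, 258.0, 26.1, 42.0] 298 313.63 281.07
side bar_plate 0.85 [257.5, 202.5, 52.5, 33.5] 536 285.69 220.01
side bar_plate 0.68 [304.1, 261.8, 24.0, 36.2] 315 313.84 281.28
side bar_nose 0.9 [256.2, 203.6, 53.5, 35.2] 507 287.47 221.24
side bar_nose 0.71 [175.7, 149.3, 20.8, 37.0] 718 187.66 166.28
side bar_nose 0.59 [300.6, 256.6, 23.3, 38.4] 365 312.96 279.82
side bar_nose 0.45 [224.3, 176.5, 38.0, 29.8] 760 239.95 194.7
side turned_knob 0.48 [281.8, 198.7, 13.9, 19.7] 248 289.05 206.43
side wedge 0.75 [243.6, 208.9, 26.8, 27.2] 246 256.8 223.12
```

View pics/topz.png

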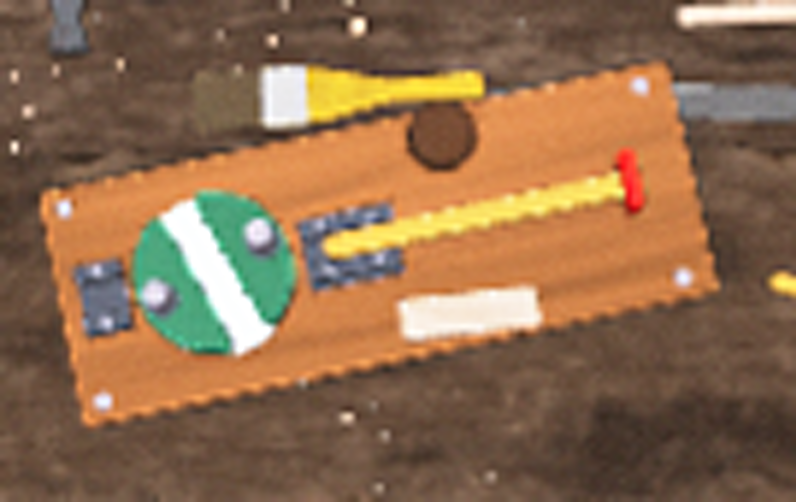

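View pics/sidez.png

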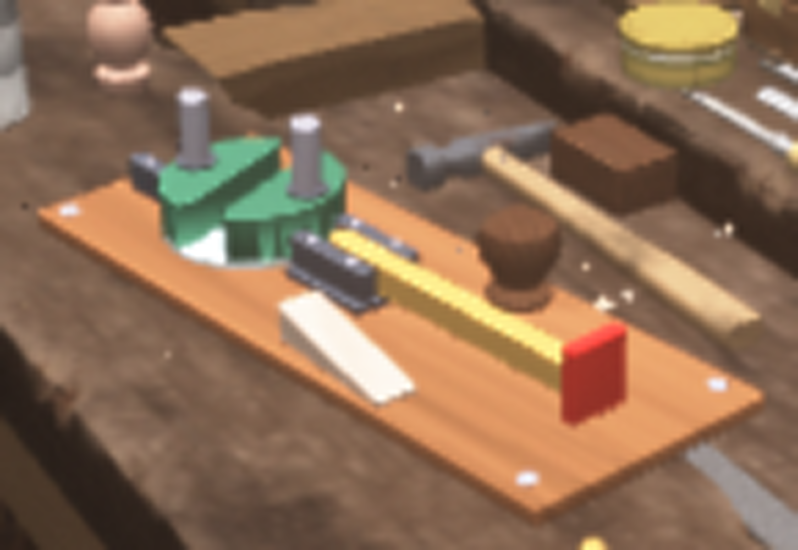

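```bash
cat > fit.py <<'E'
from h import *
from scipy.optimize import least_squares
def S(p,pts):
    x,y,a=p; c,s=np.cos(a),np.sin(a); P=np.array(pts,float)
    return np.c_[x+c*P[:,0]-s*P[:,1],y+s*P[:,0]+c*P[:,1],P[:,2]]
E
python3 - <<'E'
from fit import *
T=lambda l:np.array(l)/5.9+[205,170]
D=lambda l:np.array(l)/5.5+[195,160]
# stand frame: image-left = +y, image-up = +x
B=[[75,100,12],[75,-305,12],[-75,-305,12],[-75,100,12]]
B=np.array(B)/1000
tc=T([[42,193],[668,62],[718,288],[88,425]])-.5+.5/5.9
# side: left corner=(-75,100)?  right=( 75,-305), bottom=(-75,-305)
sc=D([[38,212],[765,397],[537,520]])
def f(p):
    return np.r_[(w2px("top",S(p,B))-tc).ravel(),(w2px("side",S(p,B[[3,1,2]]))-sc).ravel()]
r=least_squares(f,[0.5,0.1,0.2]); print(r.x,np.degrees(r.x[2]),r.fun.round(2))
for tag,n in(("t","top"),("s","side")):pass
ft=lambda p:(w2px("top",S(p,B))-tc).ravel()
r2=least_squares(ft,r.x);print(r2.x)
p=r.x
# pins
for q in (px2w("top",T([[259,232],[157,294]]),.0825),px2w("side",D([[193,95],[306,122]]),.0825)):
    c,s=np.cos(p[2]),np.sin(p[2]); d=q[:,:2]-p[:2]; L=np.c_[c*d[:,0]+s*d[:,1],-s*d[:,0]+c*d[:,1]]
    print(q.round(4).tolist(),(L*1000).round(1).tolist(),np.degrees(np.arctan2(L[:,1],L[:,0])), ((q[0]+q[1])/2).round(4), np.linalg.norm(q[0]-q[1]))
q=np.r_[px2w("top",T([[630,152],[634,208]]),.054),px2w("side",D([[563,350],[627,325]]),.054),px2w("top",T([[327,246]]),.036)]
d=q[:,:2]-p[:2];print("plate",q.round(4).tolist(),(1000*np.c_[c*d[:,0]+s*d[:,1],-s*d[:,0]+c*d[:,1]]).round(1).tolist())
E
```

```text
[0.53911796 0.11420068 0.20034134] 11.478713108632206 [ 0.25 -0.39  0.94 -0.63  1.31  0.26  0.23 -0.11 -0.99 -0.47  0.19 -0.61
 -0.77 -1.74]
[0.53817441 0.11670297 0.20222898]
[[0.5543, 0.085, 0.0825], [0.5174, 0.1463, 0.0825]] [[9.1, -31.6], [-14.9, 35.7]] [-73.95587099 112.59218082] [0.5359 0.1157 0.0825] 0.07147624857789077
[[0.5227, 0.1444, 0.0825], [0.5586, 0.0821, 0.0825]] [[-10.1, 32.9], [12.8, -35.3]] [107.01503029 -70.13817648] [0.5407 0.1133 0.0825] 0.07190959772048075
plate [[0.6054, -0.1402, 0.054], [0.5707, -0.1421, 0.054], [0.5739, -0.1473, 0.054], [0.6117, -0.1426, 0.054], [0.5514, 0.0464, 0.036]] [[14.3, -262.5], [-20.0, -257.4], [-17.9, -263.2], [20.0, -266.1], [-1.5, -68.9]]
```

apply_moves([
  {"x": 30, "y": -39, "z": 0, "spin": 0},
  {"x": 30, "y": -39, "z": 0, "spin": 0},
  {"x": 30, "y": -39, "z": 0, "spin": 0},
  {"x": 30, "y": -39, "z": 0, "spin": 0},
  {"x": 30, "y": -39, "z": 0, "spin": 0},
  {"x": 30, "y": -39, "z": 0, "spin": 0},
  {"x": 30, "y": -39, "z": 0, "spin": 0},
  {"x": 30, "y": -39, "z": 0, "spin": 0},
  {"x": 30, "y": -39, "z": 0, "spin": 0},
  {"x": 30, "y": -39, "z": 0, "spin": 0},
  {"x": 30, "y": -39, "z": 0, "spin": 0},
  {"x": 30, "y": -39, "z": 0, "spin": 0},
], grip=57)

```text
time_s: 2.2
position: [0.521, 0.1317, 0.2332]
tcp_rot: [[0.241, 0.009, -0.971], [0.971, 0.01, 0.241], [0.011, -1.0, -0.006]]
force: [1.4, 0.6, -0.5]
opening: 0.652
```

apply_moves([
  {"x": 17, "y": -17, "z": -30, "spin": 0.1},
  {"x": 0, "y": 0, "z": -40, "spin": 0.06},
  {"x": 0, "y": 0, "z": -30, "spin": 0},
  {"x": 0, "y": 0, "z": 0, "spin": 0},
  {"x": 0, "y": 0, "z": 0, "spin": 0},
])

```text
time_s: 2.7
position: [0.5482, 0.1059, 0.1334]
tcp_rot: [[0.087, 0.022, -0.996], [0.996, 0.01, 0.088], [0.012, -1.0, -0.021]]
force: [0.8, -0.4, -0.4]
opening: 0.659
```

Run:
```python
from h import *
s=read_state();R=s['tcp_rot'];print(s['position'],np.degrees(np.arctan2(R[1,0],R[0,0])),s['joint_positions'],R)
im=imaging.capture("side"); crop(im,195,130,145,105,5.5,"pics/s1.png")
```

```text
[0.54815083 0.10590056 0.13337045] 84.98315919409929 [ -0.8553652   32.36627705  97.86611002   0.78954892  48.53838461
 -86.34792376] [[ 0.0874424   0.02165016 -0.99593428]
 [ 0.99609895  0.01000448  0.08767434]
 [ 0.01186197 -0.99971555 -0.02069088]]
```

View pics/s1.png

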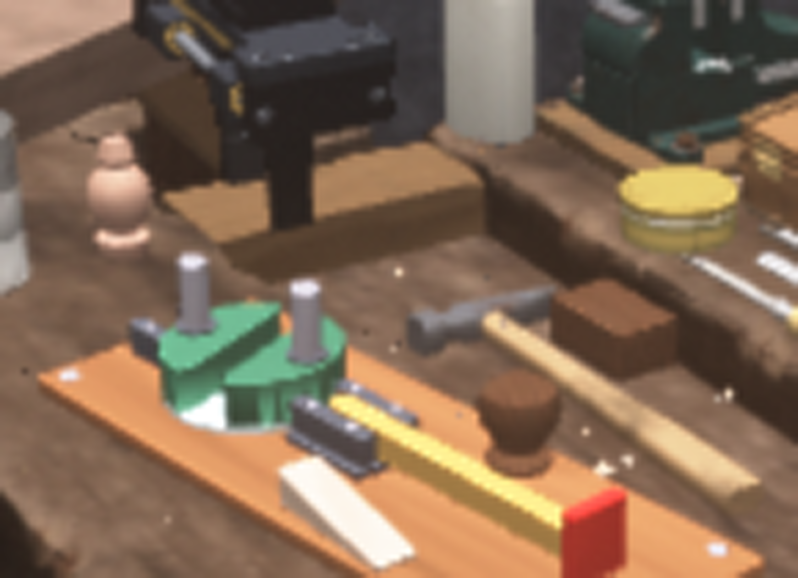

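apply_moves([
  {"x": -5, "y": 4, "spin": -0.15},
  {"x": -4, "y": 4, "spin": -0.15},
  {"spin": -0.15},
  {"spin": -0.15},
  {"spin": -0.15},
  {"spin": -0.15},
  {"spin": -0.15},
  {"spin": -0.15},
  {"spin": -0.15},
  {"spin": -0.15},
  {"spin": -0.15},
  {"spin": -0.15},
])

```text
invalid input at $.steps[0]: expected keys x, y, z, spin
```

apply_moves([
  {"spin": -0.15},
  {"spin": -0.15},
  {"spin": -0.15},
  {"spin": -0.15},
  {"spin": -0.15},
  {"spin": -0.15},
  {"spin": -0.15},
  {"spin": -0.1},
  {"x": 0},
  {"x": 0},
])

```text
invalid input at $.steps[0]: expected keys x, y, z, spin
```

Run:
```python
from h import *
s=read_state();R=s['tcp_rot'];print(s['position'],np.degrees(np.arctan2(R[1,0],R[0,0])),s['joint_positions'],s['time_s'],R[:,1])
```

```text
[0.5479491  0.10601477 0.13359117] 85.00108513806953 [ -0.84156022  32.33537628  97.88406861   0.784174    48.5483686
 -86.34843062] 2.75 [ 0.02169772  0.00994024 -0.99971516]
```

apply_moves([
  {"x": -5, "y": 4, "z": 0, "spin": -0.15},
  {"x": -4, "y": 4, "z": 0, "spin": -0.15},
  {"x": 0, "y": 0, "z": 0, "spin": -0.15},
  {"x": 0, "y": 0, "z": 0, "spin": -0.15},
  {"x": 0, "y": 0, "z": 0, "spin": -0.15},
  {"x": 0, "y": 0, "z": 0, "spin": -0.15},
  {"x": 0, "y": 0, "z": 0, "spin": -0.15},
  {"x": 0, "y": 0, "z": 0, "spin": -0.15},
  {"x": 0, "y": 0, "z": 0, "spin": -0.15},
  {"x": 0, "y": 0, "z": 0, "spin": -0.15},
  {"x": 0, "y": 0, "z": 0, "spin": -0.15},
  {"x": 0, "y": 0, "z": 0, "spin": -0.15},
])

```text
time_s: 3.95
position: [0.5488, 0.1215, 0.1605]
tcp_rot: [[0.948, 0.032, 0.317], [-0.315, -0.049, 0.948], [0.046, -0.998, -0.036]]
force: [0.5, -0.3, -0.4]
opening: 0.658
```

apply_moves([
  {"x": 0, "y": 0, "z": 0, "spin": -0.15},
  {"x": 0, "y": 0, "z": 0, "spin": -0.15},
  {"x": 0, "y": 0, "z": 0, "spin": -0.15},
  {"x": 0, "y": 0, "z": 0, "spin": -0.15},
  {"x": 0, "y": 0, "z": 0, "spin": -0.15},
  {"x": 0, "y": 0, "z": 0, "spin": -0.15},
  {"x": 0, "y": 0, "z": 0, "spin": -0.15},
  {"x": 0, "y": 0, "z": 0, "spin": -0.1},
  {"x": 0, "y": 0, "z": 0, "spin": 0},
  {"x": 0, "y": 0, "z": 0, "spin": 0},
])

```text
time_s: 4.95
position: [0.5563, 0.1285, 0.184]
tcp_rot: [[0.097, 0.001, 0.995], [-0.993, -0.06, 0.097], [0.06, -0.998, -0.005]]
force: [0.2, -0.7, 0.7]
opening: 0.654
```

Run:
```python
from h import *
s=read_state();R=s['tcp_rot'];print(s['position'],np.degrees(np.arctan2(R[1,0],R[0,0])),s['joint_positions'],s['time_s'],R[:,1])
```

```text
[0.55625781 0.12848116 0.18397061] -84.40334907047091 [ 3.62335328 29.74585058 92.14873089 -4.06187544 58.31437928 90.17510594] 4.95 [ 0.00129657 -0.06031409 -0.99817861]
```

apply_moves([
  {"x": -9, "y": -7, "z": -30, "spin": -0.1},
  {"x": -9, "y": -7, "z": -30, "spin": -0.08},
  {"x": 0, "y": 0, "z": 0, "spin": 0},
  {"x": 0, "y": 0, "z": 0, "spin": 0},
])

```text
time_s: 5.35
position: [0.5412, 0.1157, 0.1282]
tcp_rot: [[-0.079, 0.002, 0.997], [-0.995, -0.06, -0.078], [0.059, -0.998, 0.007]]
force: [0.9, -0.9, 0.3]
opening: 0.656
```

Run:
```python
from h import *
s=read_state();R=s['tcp_rot'];print(s['position'],np.degrees(np.arctan2(R[1,0],R[0,0])),s['joint_positions'],s['time_s'],R[:,1])
```

```text
[0.54123745 0.11567479 0.12815864] -94.5147759176382 [ 2.37162495 33.19039737 97.31829245 -4.51328022 49.58329418 99.80405344] 5.35 [ 0.00240732 -0.05986236 -0.99820374]
```

apply_moves([
  {"x": -2, "y": -1, "z": -20, "spin": 0},
  {"x": 0, "y": 0, "z": -15, "spin": 0},
  {"x": 0, "y": 0, "z": 0, "spin": 0},
])

```text
time_s: 5.65
position: [0.5442, 0.1158, 0.0976]
tcp_rot: [[-0.072, 0.014, 0.997], [-0.996, -0.059, -0.071], [0.058, -0.998, 0.018]]
force: [-0.3, 0.1, -0.2]
opening: 0.65
```

Run:
```python
from h import *
im=imaging.capture("side"); crop(im,195,130,145,105,5.5,"pics/s2.png")
im=imaging.capture("top"); crop(im,205,170,135,85,5.9,"pics/t2.png")
```

```text
(no output)
```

View pics/s2.png

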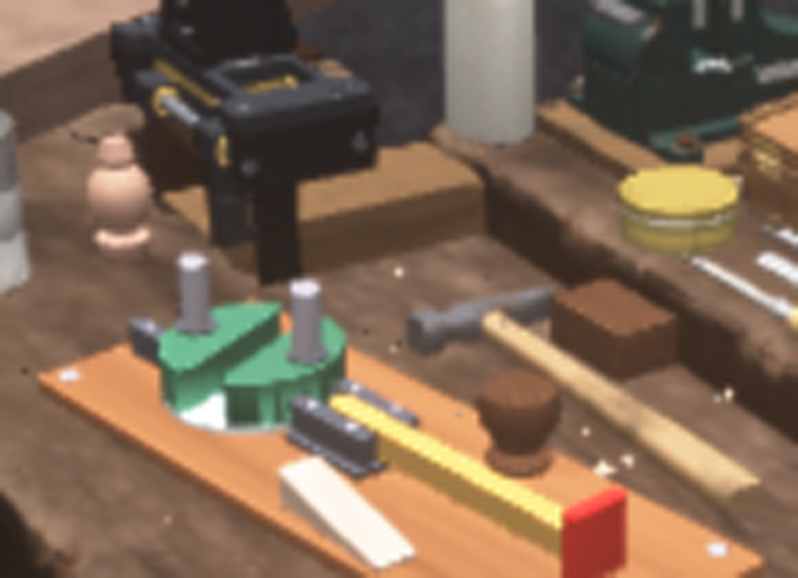

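View pics/t2.png

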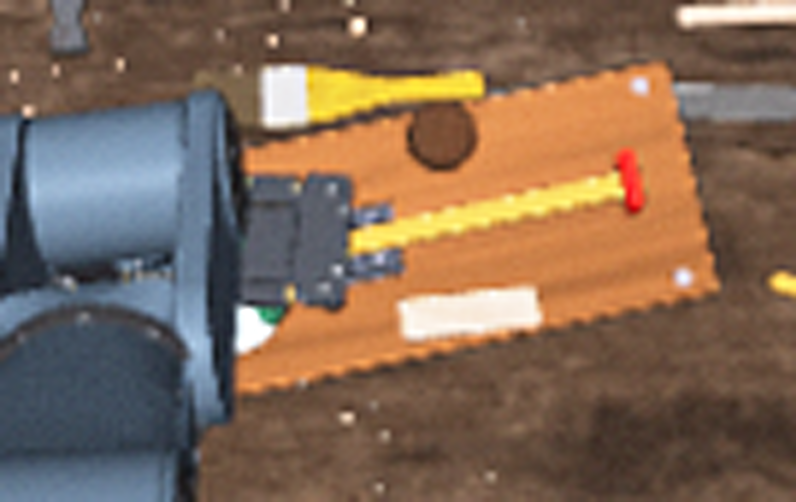

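Run:
```python
from h import *
s=read_state();R=s['tcp_rot'];c=s['position']+R[:,1]*.008
print(s['position'])
for o in(-.036,.036): print(c+R[:,0]*o,(w2px("side",c+R[:,0]*o)-[195,130])*5.5)
p=np.array([.5385,.1147,.0825])
for a in (120,-60): print((w2px("side",p+.036*np.array([np.cos(np.radians(a)),np.sin(np.radians(a)),0]))-[195,130])*5.5)
```

```text
[0.54513228 0.11587923 0.09880039]
[0.54787483 0.15125069 0.08873369] [[229.88306402 234.91959614]]
[0.54265244 0.07956114 0.09289728] [[279.53478769 277.13581387]]
[[188.08836807 259.94354042]]
[[301.12375717 286.9537934 ]]
```

apply_moves([
  {"x": -6, "y": -1, "z": -15, "spin": 0},
  {"x": -3, "y": -1, "z": -15, "spin": 0},
  {"x": 0, "y": 0, "z": -6, "spin": 0},
  {"x": 0, "y": 0, "z": 0, "spin": 0},
])

```text
time_s: 6.15
position: [0.542, 0.1147, 0.0684]
tcp_rot: [[-0.069, 0.031, 0.997], [-0.996, -0.059, -0.068], [0.056, -0.998, 0.035]]
force: [-0.1, -0.7, -0.2]
opening: 0.656
```

apply_moves([
  {"x": -4, "y": 0, "z": -4, "spin": 0},
  {"x": 0, "y": 0, "z": 0, "spin": 0.08},
  {"x": 0, "y": 0, "z": 0, "spin": 0.08},
  {"x": 0, "y": 0, "z": 0, "spin": 0.08},
  {"x": 0, "y": 0, "z": 0, "spin": 0.08},
])

```text
time_s: 6.65
position: [0.5419, 0.1155, 0.0665]
tcp_rot: [[0.256, 0.057, 0.965], [-0.965, -0.042, 0.259], [0.055, -0.998, 0.044]]
force: [1.5, 0.4, -4.3]
opening: 0.649
```

apply_moves([
  {"x": -3, "y": 0, "z": -1, "spin": 0.08},
  {"x": -1, "y": 0, "z": -1, "spin": 0.08},
  {"x": -1, "y": 0, "z": -1, "spin": 0.08},
  {"x": -1, "y": 0, "z": -1, "spin": 0.08},
])

```text
time_s: 7.05
position: [0.5427, 0.1162, 0.0663]
tcp_rot: [[0.554, 0.083, 0.828], [-0.83, -0.016, 0.557], [0.06, -0.996, 0.06]]
force: [-0.3, 0.9, 0.9]
opening: 0.658
```

Run:
```python
from h import *
s=read_state();R=s['tcp_rot'];print(s['position'],np.degrees(np.arctan2(R[1,0],R[0,0])),s['joint_positions'],s['force'],s['moment'])
im=imaging.capture("side"); crop(im,195,130,145,105,5.5,"pics/s3.png")
```

```text
[0.54267594 0.11624335 0.06629709] -56.25968183971048 [  1.11100635  37.87836021 102.90805919  -1.803433    34.48818371
  58.71242715] [-0.33068537  0.8893254   0.86564694] [ 0.08679297  0.13757157 -0.18062453]
```

View pics/s3.png

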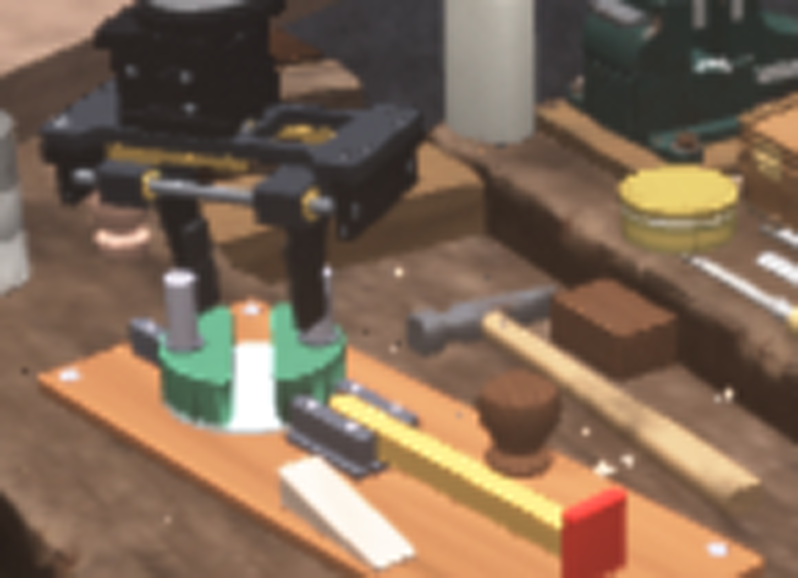

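apply_moves([
  {"x": -3, "y": -1, "z": -1, "spin": 0.08},
  {"x": -2, "y": 0, "z": -1, "spin": 0.08},
  {"x": -1, "y": 0, "z": -1, "spin": 0.08},
  {"x": -1, "y": 0, "z": -1, "spin": 0.08},
  {"x": -1, "y": 0, "z": -1, "spin": 0.08},
  {"x": -1, "y": 0, "z": -1, "spin": 0.08},
])

```text
time_s: 7.7
position: [0.5434, 0.1176, 0.0664]
tcp_rot: [[0.877, 0.103, 0.469], [-0.475, 0.035, 0.879], [0.074, -0.994, 0.08]]
force: [0.7, 1.5, 1.7]
opening: 0.657
```

Run:
```python
from h import *
s=read_state();R=s['tcp_rot'];print(s['position'],np.degrees(np.arctan2(R[1,0],R[0,0])),s['joint_positions'],s['force'],s['moment'])
im=imaging.capture("side"); crop(im,195,130,145,105,5.5,"pics/s4.png")
```

```text
[0.54336844 0.11762858 0.06641833] -28.431614681113235 [ -0.43005961  37.58421313 104.08761904   3.83872071  32.51246268
  24.70004203] [0.68861108 1.51964481 1.74390242] [ 0.07021095  0.10209732 -0.17193516]
```

View pics/s4.png

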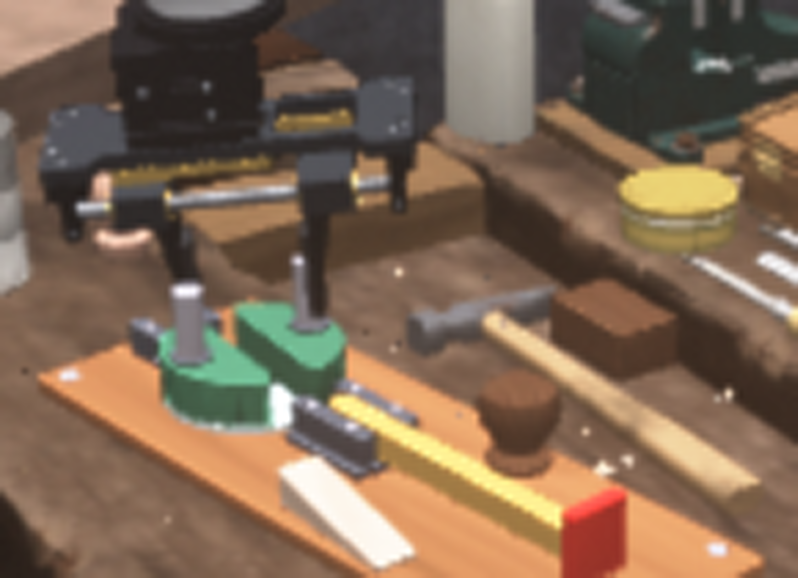

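Run:
```python
from h import *
p=np.array([.5385,.1147,.0825])
for a in range(-40,30,4): 
  v=.036*np.array([np.cos(np.radians(a)),np.sin(np.radians(a)),0]);print(a,((w2px("side",[p-v,p+v])-[195,130])*5.5).round(0).tolist())
```

```text
-40 [[178.0, 269.0], [311.0, 277.0]]
-36 [[177.0, 271.0], [312.0, 276.0]]
-32 [[176.0, 273.0], [312.0, 274.0]]
-28 [[175.0, 275.0], [313.0, 272.0]]
-24 [[175.0, 277.0], [312.0, 270.0]]
-20 [[175.0, 279.0], [312.0, 268.0]]
-16 [[176.0, 281.0], [311.0, 266.0]]
-12 [[177.0, 283.0], [310.0, 264.0]]
-8 [[178.0, 285.0], [309.0, 262.0]]
-4 [[179.0, 286.0], [307.0, 260.0]]
0 [[181.0, 288.0], [305.0, 259.0]]
4 [[183.0, 290.0], [303.0, 257.0]]
8 [[186.0, 292.0], [300.0, 256.0]]
12 [[188.0, 293.0], [298.0, 254.0]]
16 [[192.0, 295.0], [295.0, 253.0]]
20 [[195.0, 296.0], [291.0, 252.0]]
24 [[198.0, 297.0], [288.0, 250.0]]
28 [[202.0, 298.0], [284.0, 249.0]]
```

apply_moves([
  {"x": -2, "y": -1, "z": -1, "spin": 0.06},
  {"x": -1, "y": 0, "z": -1, "spin": 0.06},
  {"x": 0, "y": 0, "z": 0, "spin": 0},
])

```text
time_s: 8.05
position: [0.5436, 0.1181, 0.0669]
tcp_rot: [[0.926, 0.105, 0.363], [-0.37, 0.05, 0.928], [0.08, -0.993, 0.085]]
force: [-0.5, -0.3, 0.3]
opening: 0.655
```

Run:
```python
from h import *
s=read_state();R=s['tcp_rot'];print(s['position'],np.degrees(np.arctan2(R[1,0],R[0,0])),s['force'],s['moment'])
im=imaging.capture("side"); crop(im,195,130,145,105,5.5,"pics/s5.png")
```

```text
[0.54362581 0.11808212 0.06692507] -21.76592241703456 [-0.46844537 -0.25123519  0.33848403] [-0.23060989  0.22922745  0.00143959]
```

View pics/s5.png

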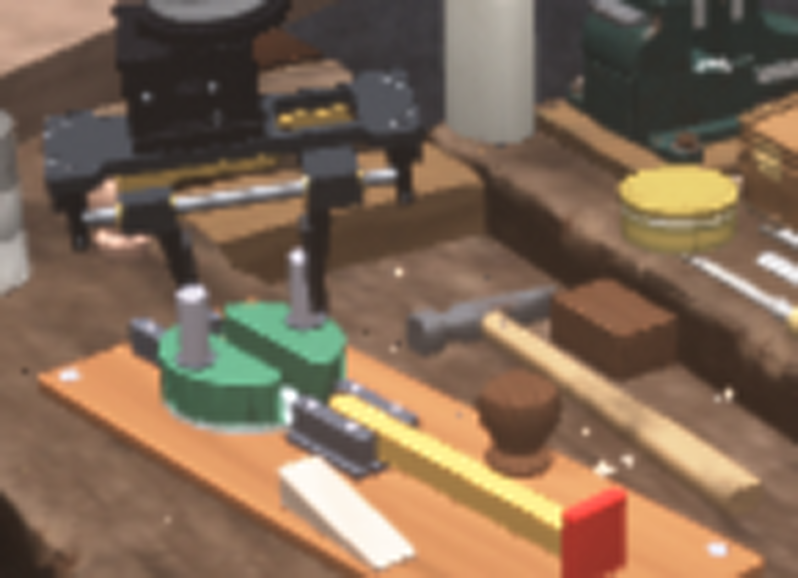

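apply_moves([
  {"x": -1, "y": 0, "z": 5, "spin": -0.06},
  {"x": 0, "y": 0, "z": 20, "spin": 0},
  {"x": 0, "y": 0, "z": 30, "spin": 0},
  {"x": 5, "y": -20, "z": 20, "spin": 0},
  {"x": 5, "y": -40, "z": 10, "spin": 0.1},
  {"x": 5, "y": -45, "z": 0, "spin": 0.1},
  {"x": 5, "y": -45, "z": 0, "spin": 0.1},
  {"x": 5, "y": -45, "z": 0, "spin": 0.1},
  {"x": 5, "y": -45, "z": 0, "spin": 0.1},
  {"x": 5, "y": -45, "z": 0, "spin": 0.1},
  {"x": 0, "y": 0, "z": 0, "spin": 0},
], grip=57)

```text
time_s: 9.2
position: [0.573, -0.1786, 0.1553]
tcp_rot: [[0.984, 0.061, -0.17], [0.164, 0.083, 0.983], [0.074, -0.995, 0.072]]
force: [-0.1, 0.5, 0.1]
opening: 0.655
```

Run:
```python
from h import *
s=read_state();R=s['tcp_rot'];print(s['position'],np.degrees(np.arctan2(R[1,0],R[0,0])),R[:,1],s['time_s'])
im=imaging.capture("side"); crop(im,195,130,145,105,5.5,"pics/s6.png")
im=imaging.capture("top"); crop(im,205,170,135,85,5.9,"pics/t6.png")
```

```text
[ 0.57299927 -0.17863437  0.15531841] 9.488742821777649 [ 0.06117962  0.08296449 -0.99467278] 9.2
```

View pics/s6.png

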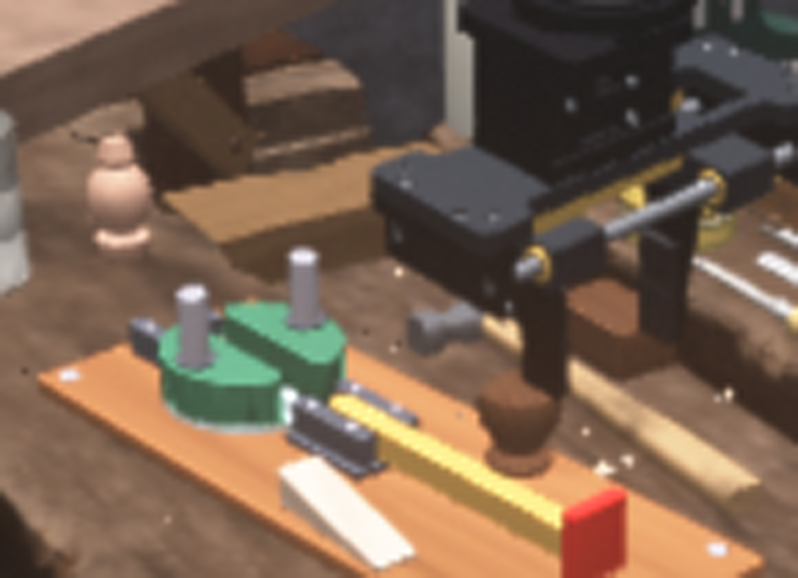

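View pics/t6.png

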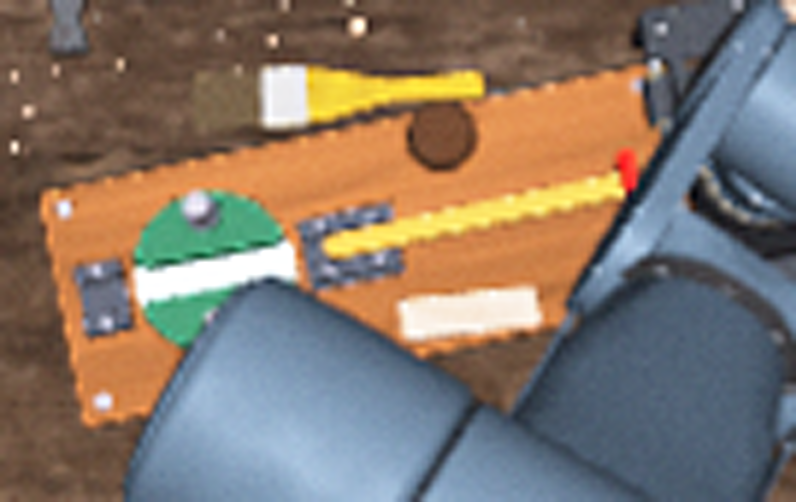

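apply_moves([
  {"x": 20, "y": -8, "z": -10, "spin": 0},
  {"x": 6, "y": 0, "z": -25, "spin": 0},
  {"x": 0, "y": 0, "z": -20, "spin": 0},
  {"x": 0, "y": 0, "z": 0, "spin": 0},
  {"x": 0, "y": 0, "z": 0, "spin": 0},
], grip=0)

```text
time_s: 9.8
position: [0.5941, -0.172, 0.0984]
tcp_rot: [[0.984, 0.049, -0.169], [0.164, 0.092, 0.982], [0.064, -0.995, 0.083]]
force: [0.2, 0.3, 1.0]
opening: 0.287
```

apply_moves([
  {"x": 5, "y": -18, "z": -5, "spin": 0},
  {"x": 1, "y": -3, "z": -10, "spin": 0},
  {"x": 0, "y": 0, "z": 0, "spin": 0},
  {"x": 0, "y": 0, "z": 0, "spin": 0},
  {"x": 0, "y": 0, "z": 0, "spin": 0},
])

```text
time_s: 10.3
position: [0.6015, -0.1943, 0.0852]
tcp_rot: [[0.984, 0.052, -0.17], [0.165, 0.09, 0.982], [0.066, -0.995, 0.08]]
force: [-0.1, -0.3, 0.1]
opening: 0.003
```

Run:
```python
from h import *
s=read_state();R=s['tcp_rot'];print(s['position'],np.degrees(np.arctan2(R[1,0],R[0,0])),R[:,1],s['time_s'],s['opening'])
im=imaging.capture("side"); crop(im,195,150,145,105,5.5,"pics/s7.png")
```

```text
[ 0.60154774 -0.1942888   0.08516702] 9.504922333294537 [ 0.0521007   0.09005927 -0.99457269] 10.3 0.003246066060835108
```

View pics/s7.png

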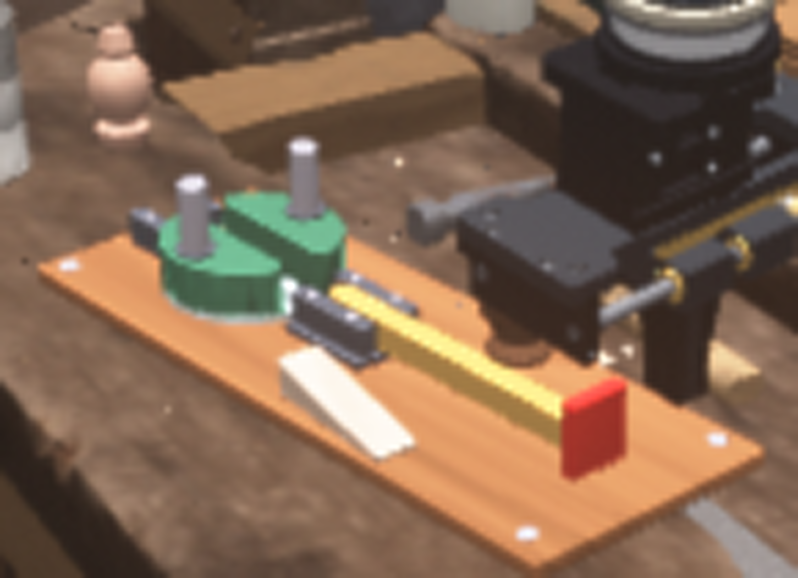

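apply_moves([
  {"x": 0, "y": 0, "z": -15, "spin": 0.03},
  {"x": 0, "y": 0, "z": -15, "spin": 0},
  {"x": 0, "y": 0, "z": -12, "spin": 0},
  {"x": 0, "y": 0, "z": 0, "spin": 0},
  {"x": 0, "y": 0, "z": 0, "spin": 0},
])

```text
time_s: 10.85
position: [0.602, -0.1942, 0.0422]
tcp_rot: [[0.979, 0.051, -0.199], [0.194, 0.091, 0.977], [0.068, -0.995, 0.079]]
force: [0.6, -0.1, 0.3]
opening: 0.008
```

Run:
```python
from h import *
s=read_state();R=s['tcp_rot'];print(s['position'],np.degrees(np.arctan2(R[1,0],R[0,0])),R[:,1],s['time_s'],s['opening'])
im=imaging.capture("side"); crop(im,195,150,145,105,5.5,"pics/s8.png")
```

```text
[ 0.60200622 -0.19424042  0.04218938] 11.20012516818416 [ 0.05115714  0.0907436  -0.99455947] 10.85 0.007820525579912412
```

View pics/s8.png

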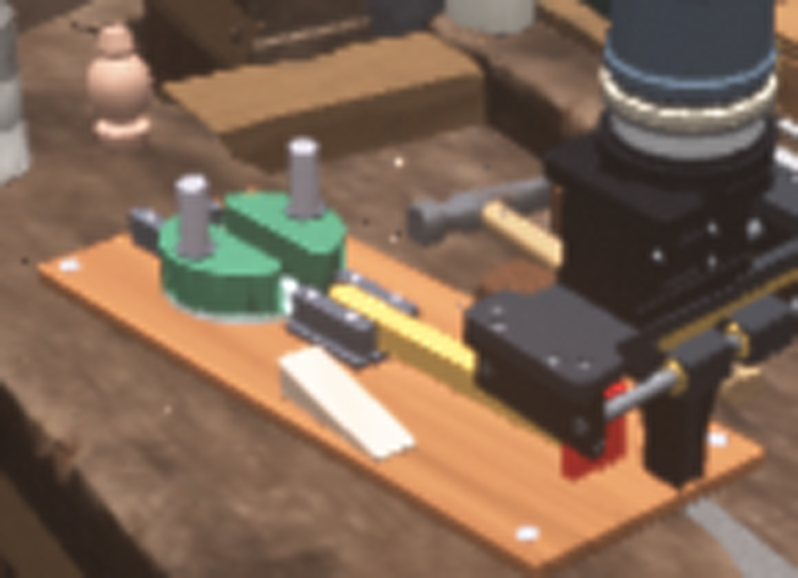

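apply_moves([
  {"x": -1, "y": 5, "z": -6, "spin": 0},
  {"x": -2, "y": 10, "z": 0, "spin": 0},
  {"x": -2, "y": 10, "z": 0, "spin": 0},
  {"x": -1, "y": 5, "z": 0, "spin": 0},
  {"x": -1, "y": 5, "z": 0, "spin": 0},
  {"x": -1, "y": 5, "z": 0, "spin": 0},
])

```text
time_s: 11.5
position: [0.5943, -0.1515, 0.0374]
tcp_rot: [[0.978, 0.054, -0.199], [0.194, 0.088, 0.977], [0.071, -0.995, 0.076]]
force: [0.7, -2.1, -1.5]
opening: 0.005
```

apply_moves([
  {"x": -2, "y": 7, "z": 0, "spin": 0},
  {"x": -2, "y": 7, "z": 0, "spin": 0},
  {"x": -1.5, "y": 7, "z": 0, "spin": 0},
  {"x": -1.5, "y": 7, "z": 0, "spin": 0},
  {"x": -1.5, "y": 7, "z": 0, "spin": 0},
  {"x": -1.5, "y": 7, "z": 0, "spin": 0},
])

```text
time_s: 12.1
position: [0.5846, -0.1078, 0.0376]
tcp_rot: [[0.978, 0.057, -0.199], [0.194, 0.085, 0.977], [0.073, -0.995, 0.073]]
force: [0.1, -2.9, -1.6]
opening: 0.003
```

```bash
cat > st.py <<'E'
from h import *
import sys
s=read_state();R=s['tcp_rot'];d=s['position'][:2]-[.5385,.1147];c,n=np.cos(.2005),np.sin(.2005)
print(s['position'],"stand",c*d[0]+n*d[1],-n*d[0]+c*d[1],np.degrees(np.arctan2(R[1,0],R[0,0])),R[:,1].round(3),s['time_s'],s['force'])
im=imaging.capture("side"); crop(im,195,150,145,105,5.5,f"pics/{sys.argv[1]}.png")
im=imaging.capture("top"); crop(im,205,170,135,85,5.9,f"pics/{sys.argv[1]}t.png")
E
python3 st.py s9
```

```text
[ 0.5846391  -0.10783327  0.03760029] stand 0.0008952188776701273 -0.22726431884350112 11.21283511374076 [ 0.057  0.085 -0.995] 12.1 [ 0.10623861 -2.92205623 -1.64871785]
```

View pics/s9.png

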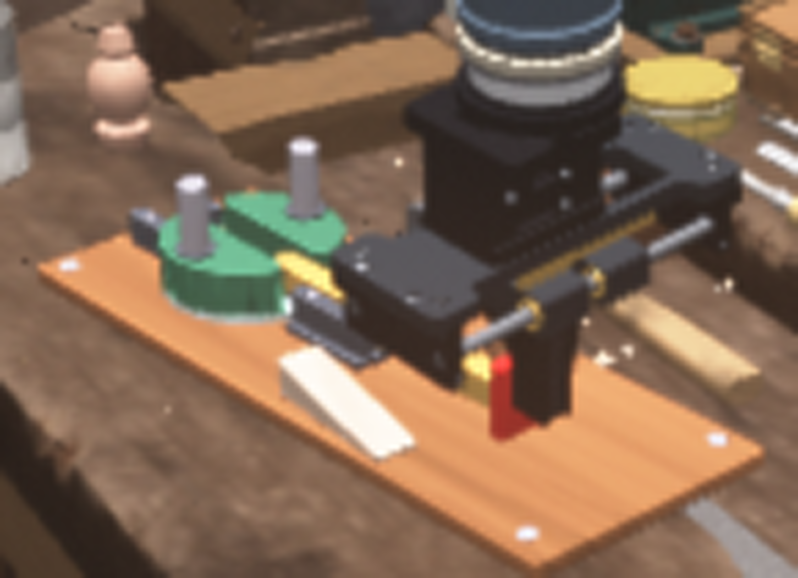

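View pics/s9t.png

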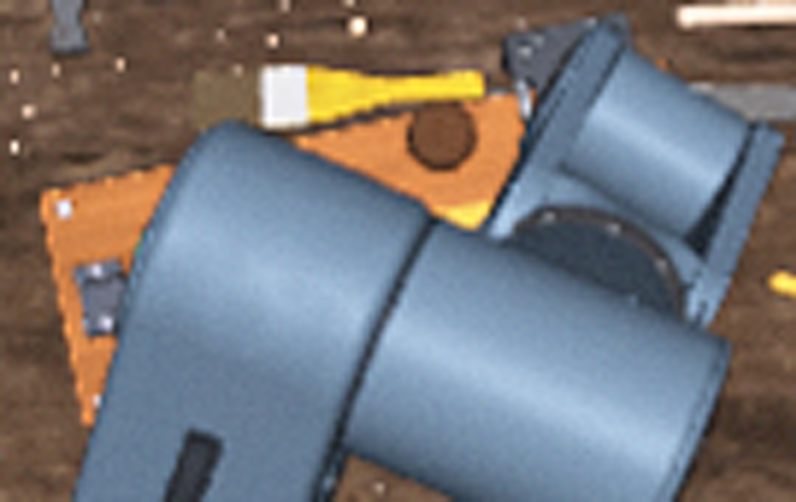

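apply_moves([
  {"x": -2, "y": 7, "z": 0, "spin": 0},
  {"x": -1.5, "y": 7, "z": 0, "spin": 0},
  {"x": -1.5, "y": 7, "z": 0, "spin": 0},
  {"x": -1.5, "y": 7, "z": 0, "spin": 0},
])

```text
time_s: 12.6
position: [0.5781, -0.0783, 0.0379]
tcp_rot: [[0.978, 0.058, -0.199], [0.194, 0.085, 0.977], [0.074, -0.995, 0.072]]
force: [0.8, -1.9, -1.3]
opening: 0.012
```

```bash
python3 st.py s10
```

```text
[ 0.5781218  -0.07828146  0.03785808] stand 0.00039400162624526197 -0.19700653752164368 11.198015881442911 [ 0.058  0.085 -0.995] 12.6 [ 0.79950091 -1.89534082 -1.28927369]
```

View pics/s10.png

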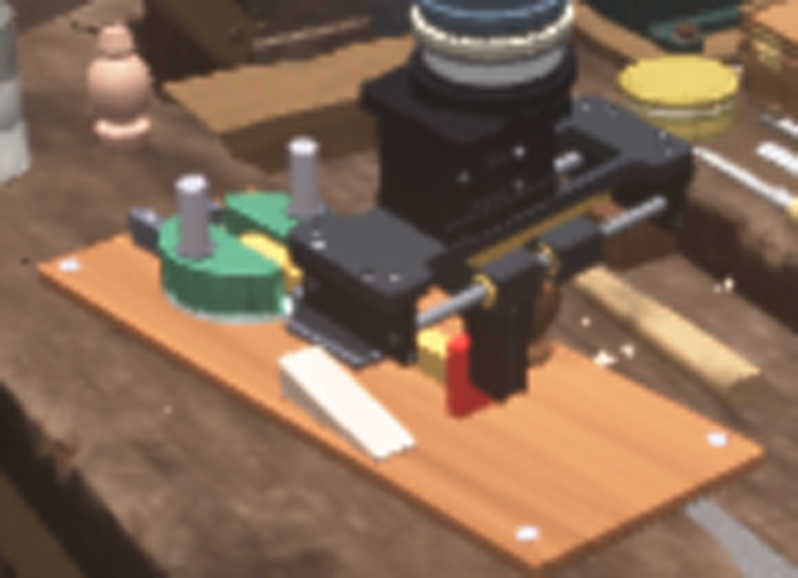

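apply_moves([
  {"x": -1.5, "y": 7, "z": 0, "spin": 0},
  {"x": -1.5, "y": 7, "z": 0, "spin": 0},
  {"x": -1.5, "y": 7, "z": 0, "spin": 0},
  {"x": -1.5, "y": 7, "z": 0, "spin": 0},
  {"x": -1.5, "y": 7, "z": 0, "spin": 0},
])

```text
time_s: 13.2
position: [0.5708, -0.0412, 0.0383]
tcp_rot: [[0.978, 0.06, -0.199], [0.194, 0.084, 0.977], [0.075, -0.995, 0.071]]
force: [0.7, -3.0, 0.2]
opening: 0.004
```

```bash
python3 st.py s11
```

```text
[ 0.57076281 -0.04119808  0.03826495] stand 0.0005679321740427144 -0.15920043641440906 11.205683802228739 [ 0.06   0.084 -0.995] 13.2 [ 0.74289218 -2.97158853  0.22661363]
```

View pics/s11.png

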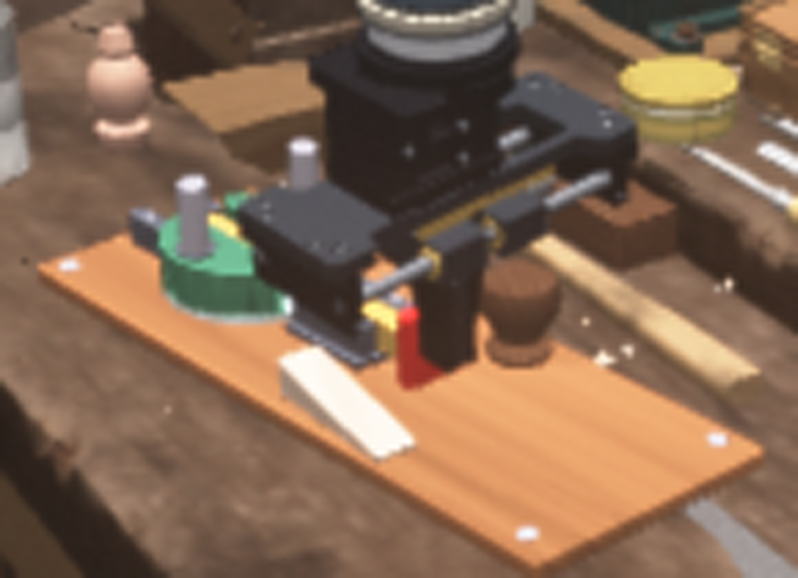

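apply_moves([
  {"x": -1.5, "y": 6, "z": 0, "spin": 0},
  {"x": -1.5, "y": 6, "z": 0, "spin": 0},
  {"x": -1, "y": 4, "z": 0, "spin": 0},
])

```text
time_s: 13.6
position: [0.5671, -0.0243, 0.0387]
tcp_rot: [[0.978, 0.061, -0.2], [0.194, 0.084, 0.977], [0.076, -0.995, 0.07]]
force: [0.8, -2.9, 0.7]
opening: 0.004
```

apply_moves([
  {"x": -0.7, "y": 3, "z": 0, "spin": 0},
  {"x": -0.5, "y": 2, "z": 0, "spin": 0},
])

```text
time_s: 13.8
position: [0.5656, -0.0186, 0.0387]
tcp_rot: [[0.978, 0.06, -0.2], [0.195, 0.084, 0.977], [0.076, -0.995, 0.07]]
force: [0.8, -2.2, 1.6]
opening: 0.005
```

```bash
python3 st.py s12
```

```text
[ 0.56555511 -0.01855594  0.03866675] stand -2.60458819316689e-05 -0.13597472075420752 11.25380816768366 [ 0.06   0.084 -0.995] 13.8 [ 0.80598826 -2.16758874  1.56524029]
```

View pics/s12.png

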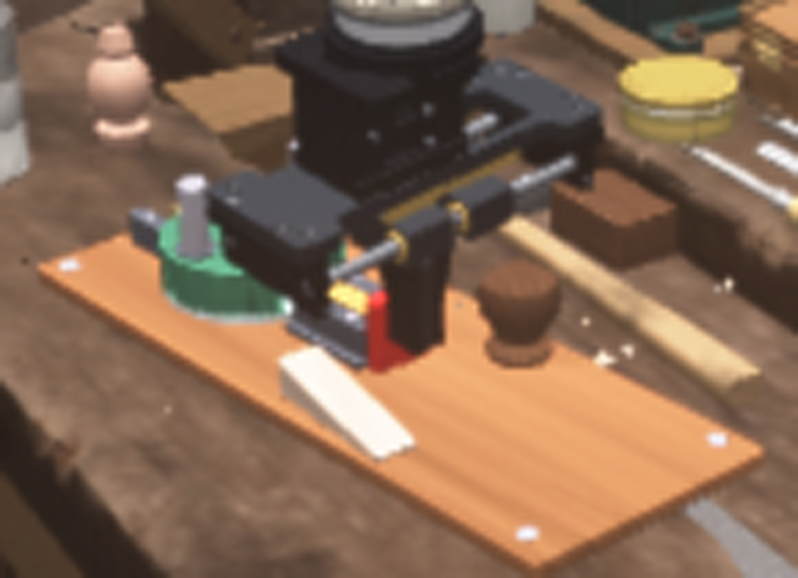

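Nearly home: force has not risen yet, so push in small rows until the stop is felt.

apply_moves([
  {"x": -0.5, "y": 2, "z": 0, "spin": 0},
  {"x": -0.5, "y": 2, "z": 0, "spin": 0},
])

```text
time_s: 14.1
position: [0.5654, -0.0168, 0.0387]
tcp_rot: [[0.977, 0.063, -0.202], [0.197, 0.08, 0.977], [0.077, -0.995, 0.066]]
force: [-1.2, -13.1, 0.4]
opening: 0.0
```

apply_moves([
  {"x": -0.5, "y": 2, "z": 0, "spin": 0},
  {"x": -0.5, "y": 2, "z": 0, "spin": 0},
])

```text
time_s: 14.3
position: [0.5654, -0.0169, 0.0388]
tcp_rot: [[0.977, 0.065, -0.205], [0.2, 0.074, 0.977], [0.078, -0.995, 0.059]]
force: [-0.4, -8.7, -0.4]
opening: 0.007
```

apply_moves([
  {"x": 2, "y": -8, "z": 0, "spin": 0},
  {"x": 4, "y": -20, "z": 0, "spin": 0},
  {"x": 6, "y": -30, "z": 10, "spin": 0},
  {"x": 8, "y": -40, "z": 30, "spin": 0},
  {"x": 8, "y": -40, "z": 40, "spin": 0},
  {"x": 0, "y": -45, "z": 20, "spin": 0},
  {"x": 0, "y": -45, "z": 0, "spin": 0},
  {"x": 0, "y": -45, "z": 0, "spin": 0},
  {"x": 0, "y": -45, "z": 0, "spin": 0},
  {"x": 0, "y": 0, "z": 0, "spin": 0},
])

```text
time_s: 15.3
position: [0.5852, -0.3378, 0.1384]
tcp_rot: [[0.977, 0.049, -0.205], [0.2, 0.089, 0.976], [0.066, -0.995, 0.077]]
force: [0.9, -0.9, 0.0]
opening: 0.002
```

```bash
python3 st.py s13
```

```text
[ 0.58524121 -0.33775141  0.13841391] stand -0.04430507412000646 -0.4526964542035992 11.588024295590676 [ 0.049  0.089 -0.995] 15.3 [ 0.89898597 -0.91444732  0.00937811]
```

View pics/s13.png

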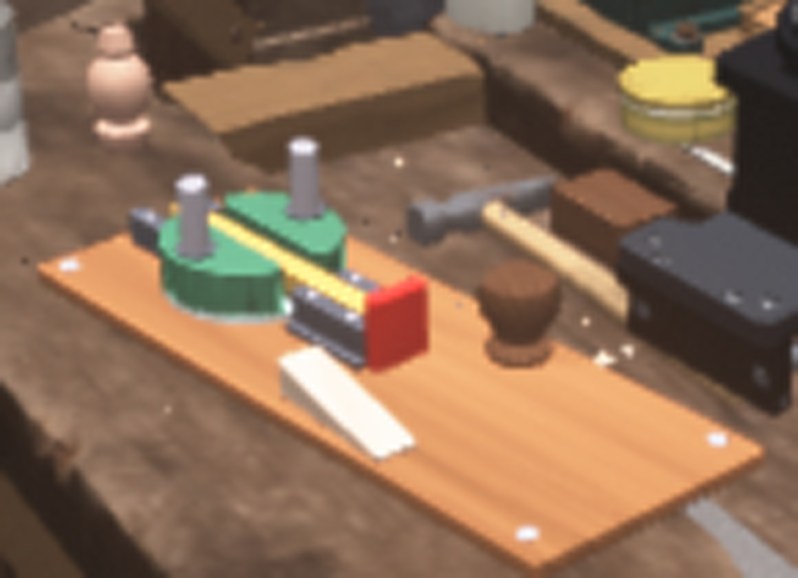

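View pics/s13t.png

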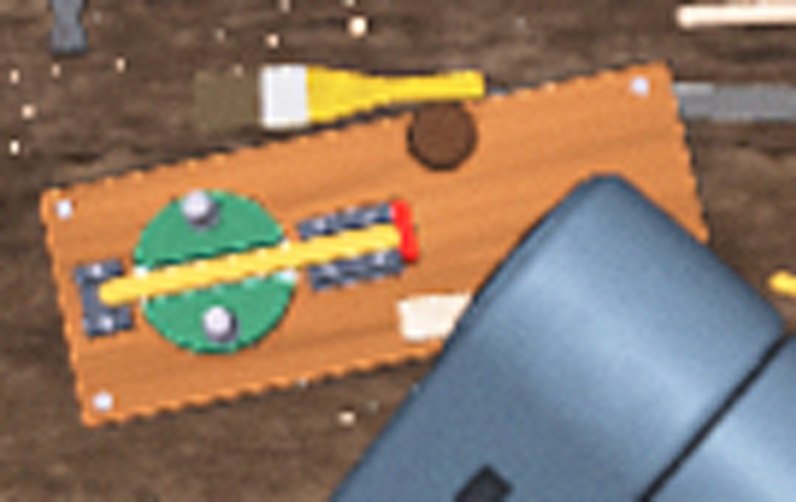

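```bash
python3 -c "
from rig import job,read_state
print(read_state()['qvel']);print(job.hand_in())"
```

```text
[ 2.50799155 -0.53045423  2.39718634  0.11625334 -0.00727145  0.14625104]
the job is handed in; nothing more can be done
None
```

The turntable is locked, and I handed the job in at about 15 s of the 56 s allowed.

- **Disc:** I turned it about 72° counterclockwise by pushing both pins with the open fingertips. In the top picture the slot lay at about 11.6° and the bar at about 11.8°, well within the 0.1 rad limit.
- **Bar:** I pushed it by the red plate with the closed fingertips, at about 2–3 N. It stopped where the home position was expected, and the push force rose to about 13 N.
- **Last check:** The final side and top pictures show the plate against the guide, the bar through the slot and the nose in the keeper. The knob is where it was, and so is the wedge, though the arm hides part of it in the last top picture. The robot was clear of everything.
- **Not as expected:** The tool tilted by up to about 7° and its position drifted during the spins, so I corrected it as I went. Forces stayed low throughout. The arm was still settling slightly, in free air, when I handed in.

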